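# Roll a microscope pillar into its V-rest, butt it against the stop and lower the hold-down

## Task

Load the loose steel pillar into the V-rest for inspection: with your fingers on its side roll it over the desk mat, up the two ramps and into both Vs; then push it lengthwise from its free end, along the Vs, until it butts against the end stop; and then swing the hold-down arm over so that its roller rests on the pillar. Only push: do not lift or pick up the pillar, and leave the bottle, the loupe and the marker where they are.

Things in the scene. Friction and masses are not known exactly. Their poses are not given: they have to be found in the camera images.
- pillar: Loose plain ground-steel bar, 24 mm diameter, 140 mm long, 0.45 kg, flat ends, a groove near its -x end. Origin mid-length on its axis; x along the axis, so y, z turn as it rolls (z up at start). Lies on the mat 110 to 145 mm to the +y side of the Vs, within 0.15 rad of parallel to them. Rolls with some resistance, soon stops after a push; smooth, friction about 0.3.
- v_rest: Grey and dark-steel fixture, fixed on the desk mat (mat top at world z 4.7 mm). Origin: mat level, under the bottom line of the Vs; x along the Vs (within 0.25 rad of world x), +y toward the pillar, z up. Two equal cheeks 20 mm wide, centred at x = -45 and +35 mm (profile: see ramp_foot, v_seat); between them a plate 3 mm high. Nothing of the fixture lies beyond x = +53 mm.
- ramp_foot (a point): On the mat midway between the feet of the two ramps: x = -5, y = 49, z = 0 mm in the V-rest's frame. Each cheek rises from here at 20 degrees to a flat lip 13 mm high at y = 13.5 to 11 mm, then falls into the V. The tips of fingers that follow the pillar must rise with the ramp.
- v_seat (a point): On the axis of a seated pillar: x = 0, y = 0, z = 19 mm in the V-rest's frame. 90-degree V with its bottom at y = 0, z = 2 mm; front lip 13 mm high at y = 11 mm, rear flank up to 21 mm high at y = -20 mm.
- stop_face (a point): Centre of the end stop's face (14 mm steel button on an upright plate, 34 mm high, y = -26 to 10 mm): x = -85, y = 0, z = 19 mm in the V-rest's frame, facing +x. The pillar against it has its middle at x = -15 and its free end at x = +55 mm. It comes into the Vs some 15 to 50 mm short of the stop and is pushed in -x.
- hold_arm (a joint): Hold-down arm's hinge, rad. 0: arm level toward +y, roller on the seated pillar (-0.2 with no pillar); 1.57 upright; starts leaning back at 1.75 to 1.95 (stop 2.0). Friction 0.03 N m keeps it near upright; below about 1.0 it sinks by its own weight (0.14 kg). Black roller, 16 mm diameter, 48 mm from the pivot; then a tab 24 mm wide, 4 mm thick, to 85 mm, with a 9 mm round bar at its end.
- pivot_line (a point): On the hold-down arm's hinge line at mid-width: x = -5, y = -48, z = 36 mm in the V-rest's frame; the hinge line is parallel to the V-rest's x. Fixed ears beside it: 45 mm high, x = -22 to 12 mm, y = -61 to -35 mm.
- tab_face (a point): Middle of the tab's outer face, 72 mm from the pivot along the arm and 10.5 mm off the line through it: on top when the arm is down, looking back (-y) when it is upright. A fingertip on this face pushes the arm over, in an arc about pivot_line.
- oil_bottle: Bystander: small brown bottle, black cap, 31 mm diameter, 62 mm high, standing on the desk to the right of the mat. Origin: centre of its underside. Leave alone.
- loupe: Bystander: folding loupe with a round lens ring and a black handle, 87 x 40 x 12 mm, lying on the left part of the mat. Origin: centre of its underside. Leave alone.
- marker_black: Bystander: white marker pen with a black cap, 132 mm long, 16 mm thick, lying on the desk right of the mat. Origin: centre of its underside. Leave alone.
Not all that is in view belongs to the job. There is more than one size of the pillar; the job needs the larger.

How it is judged:
By the outcome, as a careful person would: the job done as asked, in the order asked, and still so for the second after the job is handed in, with the robot touching nothing.
It also fails if it takes over 61 s, if anything falls off the work surface, if the arm or the gripper's body presses on something with over 40 N, if the wrist force passes 120 N, or if a joint passes its speed limit or range.

## Robot

A 6-joint arm with a two-finger parallel gripper is mounted at the origin on a cart in front of the work surface, level with it; the furniture and walls round the work are solid. World frame = base frame: x ahead of the robot, y to its left, z up, the work surface at z = 0. Lengths are in m, angles in degrees, forces in N, time in s.
With the tool pointing down it reaches from about 0.3 to 0.75 m from the base axis. Payload 8.5 kg.
Tool frame: the origin (TCP) lies at the very end of the fingers, on their centre line; the grasp point (between the pads) lies 19 mm behind it; z points along the fingers, y is the line along which they close (so a half turn about z gives the same grasp; the last joint's range is limited). The gripper opens to 85 mm and grips with 20 to 120 N. Pads are 22 mm wide; open, the fingers measure 114 mm over their backs; the gripper's body (76 mm by 85 mm) begins 54 mm behind the grasp point. The pads swing forward as they close: fully open they stand 13 mm farther back than shut.
Start: joints at [-84.815, 21.807, 74.336, -0, 83.858, -12.336], TCP at [0.166, -0.524, 0.231] pointing down, gripper open.
Joint ranges: [-178.18, 178.18], [-50.72, 133.34], [12.68, 142.11], [-81.47, 261.47], [9.98, 163.14], [-165.26, 165.26]. Speed limits (degrees/s): [136.94, 136.94, 180, 180, 180, 180].

## Interface

Orientations are given as a 3x3 rotation matrix whose columns are the frame's x, y, z axes.
In Python, from rig import env gives the robot as it stands.
- The arm moves only by the tool move_arm, never from a script. Its argument "plan" is a list of rows, each a list of 7 numbers: the turn, a rotation vector about the tool's x, y, z in degrees, then the shift along the tool's x, y, z in cm, then the gripper command: -1 is shut, 1 is fully open, values between are in proportion. In form: [[ax, ay, az, tx, ty, tz, jaw], ...]. A call has 1 to 5 rows; each row is the pose to reach, as a shift and turn from the pose commanded when the call began, along the tool's axes at that moment; what a row does not reach only later rows make up. A row lasts 1/10 s, in which the tool goes at most 50 mm and 8.59 degrees, less where a joint would pass 70% of its speed; a pose out of reach is approached as far as the arm can. A call with a gripper value outside its range is refused whole. The fingers move at their own pace and stop on an object; "squeeze" is the grip in N (left out, the last holds). Time passes only in rows, so rows that repeat a pose let the fingers close. It gives the time, the measured TCP pose, the force, the opening and the grip force at its end, in the units of the state.
- env.observe(): the state, without advancing time (a new reading comes with each control period).
- env.get_image(name): name is "scene" or "side" or "wrist"; returns a dict with "color" (480x640x3 uint8, red, green, blue), "fov_y" (degrees; the focal length in pixels is half the picture's height over the tangent of half this angle, whatever the lens; pixels are square), "cx", "cy" (the principal point, pixels), "R" (3x3) and "t" (3): a world point X has camera coordinates R X + t. Camera axes: x right, y down, z forward; pixel columns grow to the right and rows downward; lengths in m; the calibration is good to about 2 mm. A picture is of the moment at which its call begins. There is no depth.
- env.close_job(): hands the job in; it is judged then, once.
Trained networks look in a picture, given as the dict that the camera call returned (one of the last four; its "shot" number tells which), for a name from the list of things; names that differ only in an ending like _2 or _b are one class to them, and where a whole thing is asked for, a point or a joint stands for the part that bears it (a point fixed in the world has none). Each returns a list of dicts, best first, with "conf" (0 to 1); they miss things now and then, are a little off and sometimes report something else, mostly with a low value. They report only what shows in the picture. A call takes as long as a camera call. They do not tell look-alikes from the thing itself.
- env.outline_of(target, picture): "mask" (480x640 bool, what is visible of it) and "bbox" ([centre column, centre row, width, height] in pixels, round what is visible of it).
- env.tip_of(target, picture): "pixel" ([column, row] in pixels: a listed point, or the origin of a listed thing).
The state is a dict: "time_s": time; "q": joint angles; "qvel": joint speeds; "joint_efforts": joint torques, N m; "position": TCP position; "tool_rot": TCP orientation; "ft_force": force on the tool from outside, world axes, zero at the start; "wrist_torque": the same for the moment, N m; "grip_width": finger opening in m; "gripper_force": force on a finger pad.
Only numpy, scipy, OpenCV 4.12 (cv2) and the standard library are available. Lean on these libraries where they do the work, as an engineer would, in place of code of your own. Each camera call takes 0.05 s, during which the arm holds its last target. There are 200 camera calls.

## Working session

There is one attempt and no reset: what is moved stays moved. The work goes in short steps, Python scripts to look and compute and a tool call to move; the robot and the scene stay as the last step left them, time stands still between calls to the robot, and variables do not carry over. Pictures are saved under pics/ and viewed, at most 11 in all, crops included, and the job is handed in when it is done.

Besides the shell and the picture viewer there is one more tool, called after "Call:" as name(argument=value, ...) on one line, values as JSON. move_arm: Moves the arm, as the interface text tells. Its arguments: {"type":"object","properties":{"plan":{"type":"array"},"squeeze":{"type":"number"}},"required":["plan"]}

```bash
mkdir -p pics
cat > h.py <<'E'
import numpy as np, cv2
from rig import env
def K(p):
    f=240/np.tan(np.radians(p['fov_y']/2)); return f
def ray(p,px):
    f=K(p); d=np.array([(px[0]-p['cx'])/f,(px[1]-p['cy'])/f,1.]); R=np.array(p['R']); 
    return -R.T@np.array(p['t']), R.T@d
def onz(p,px,z):
    c,d=ray(p,px); return c+d*(z-c[2])/d[2]
def proj(p,X):
    c=np.array(p['R'])@np.array(X)+np.array(p['t']); f=K(p)
    return np.array([p['cx']+f*c[0]/c[2],p['cy']+f*c[1]/c[2]])
def tri(obs):
    A=np.zeros((3,3));b=np.zeros(3)
    for p,px in obs:
        c,d=ray(p,px); d=d/np.linalg.norm(d); M=np.eye(3)-np.outer(d,d); A+=M;b+=M@c
    return np.linalg.solve(A,b)
def save(p,n): cv2.imwrite('pics/'+n,cv2.cvtColor(p['color'],cv2.COLOR_RGB2BGR))
E
python3 - <<'E'
from h import *
np.set_printoptions(precision=4,suppress=True)
ps={n:env.get_image(n) for n in ['scene','side']}
for n,p in ps.items():
    save(p,n+'.png')
    print(n,p['fov_y'],-np.array(p['R']).T@np.array(p['t']))
    for t in ['pillar','v_rest','ramp_foot','v_seat','stop_face','pivot_line','tab_face','oil_bottle','loupe','marker_black']:
        print(t,[(np.round(r['pixel'],1).tolist(),round(r['conf'],2)) for r in env.tip_of(t,p)][:4])
    print([ (np.round(r['bbox']).tolist(),round(r['conf'],2)) for r in env.outline_of('pillar',p)])
print(env.observe())
a=np.hstack([ps['scene']['color'],]);
E
```

```text
scene 54.65985086572982 [-0.1881  0.658   0.8799]
pillar [([304.9, 261.8], 0.86), ([341.8, 250.6], 0.2)]
v_rest [([341.5, 247.0], 0.68)]
ramp_foot [([331.4, 258.4], 0.73)]
v_seat [([344.1, 248.2], 0.94)]
stop_face [([361.6, 265.3], 0.93)]
pivot_line [([359.6, 232.1], 0.71), ([306.2, 257.4], 0.47)]
tab_face [([304.1, 260.7], 0.37)]
oil_bottle [([420.9, 233.2], 0.74), ([217.0, 292.0], 0.67), ([367.8, 201.3], 0.45)]
loupe [([216.9, 292.7], 0.76)]
marker_black [([418.4, 231.6], 0.76)]
[([307.0, 262.0, 37.0, 40.0], 0.88)]
side 49.60927807241402 [ 0.5055 -0.5696  0.6841]
pillar [([321.5, 242.8], 0.71), ([200.0, 380.4], 0.6), ([314.1, 279.3], 0.21)]
v_rest [([311.1, 288.6], 0.78)]
ramp_foot []
v_seat [([316.3, 280.9], 0.62)]
stop_face [([266.9, 283.7], 0.75), ([314.8, 280.5], 0.32)]
pivot_line [([310.3, 291.1], 0.54), ([335.2, 188.0], 0.17)]
tab_face [([313.0, 276.7], 0.61)]
oil_bottle [([392.6, 372.5], 0.83), ([336.6, 185.9], 0.15)]
loupe [([339.1, 187.4], 0.84)]
marker_black [([272.1, 388.5], 0.68)]
[([201.0, 384.0, 23.0, 59.0], 0.87), ([322.0, 244.0, 71.0, 15.0], 0.71)]
{'time_s': 1.2, 'q': array([-84.8158,  21.8067,  74.3367,   0.0011,  83.858 , -12.3352]), 'qvel': array([-0.0315,  0.005 ,  0.0043,  0.0239, -0.009 ,  0.0115]), 'joint_efforts': array([  0.001 , -44.8326, -23.1466,  -0.0001,   0.0005,   0.    ]), 'position': array([ 0.1656, -0.5245,  0.2313]), 'tool_rot': array([[ 0.9536,  0.301 ,  0.    ],
       [ 0.301 , -0.9536,  0.    ],
       [ 0.    , -0.    , -1.    ]]), 'ft_force': array([-0.1433,  0.301 ,  0.3053]), 'wrist_torque': array([ 0.007 , -0.0158, -0.0249]), 'gripper_force': 0.0, 'grip_width': 0.08518931659413412}
```

View pics/scene.png

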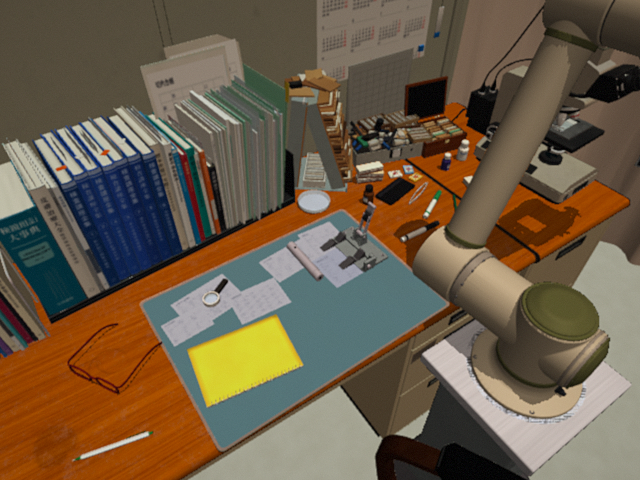

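View pics/side.png

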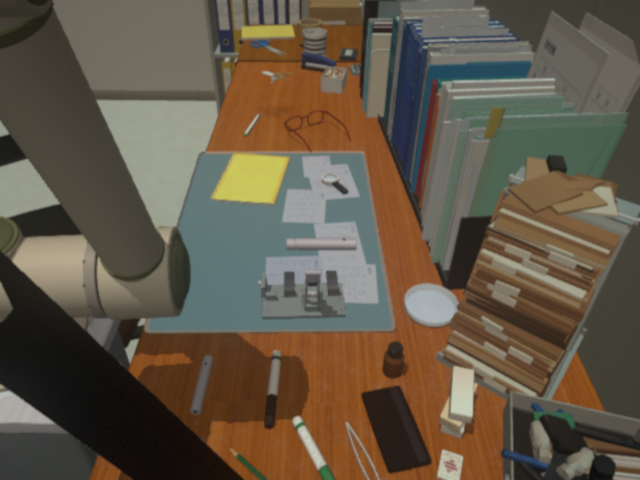

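Run:
```python
from h import *
np.set_printoptions(precision=4,suppress=True)
ps={n:env.get_image(n) for n in ['scene','side']}
s,c=ps['side'],ps['scene']
print('seat tri',tri([(s,(316.3,280.9)),(c,(344.1,248.2))]),'stop tri',tri([(s,(266.9,283.7)),(c,(361.6,265.3))]))
print('pillar tri',tri([(s,(321.5,242.8)),(c,(304.9,261.8))]))
print('seat',onz(s,(316.3,280.9),.0237),onz(c,(344.1,248.2),.0237))
print('stop',onz(s,(266.9,283.7),.0237),onz(c,(361.6,265.3),.0237))
print('vrest',onz(s,(311.1,288.6),.0047),onz(c,(341.5,247),.0047))
for n,p in ps.items():
  for r in env.outline_of('pillar',p):
    m=r['mask'].astype(np.uint8); (x,y),(w,h),a=cv2.minAreaRect(cv2.findNonZero(m))
    b=cv2.boxPoints(((x,y),(w,h),a)); e=sorted([(np.linalg.norm(b[i]-b[(i+1)%4]),(b[i]+b[(i+1)%4])/2) for i in range(4)],key=lambda t:t[0])[:2]
    P=[onz(p,q[1],.0167) for q in e]; print(n,(x,y),w,h,P,np.linalg.norm(P[0]-P[1]))
im=s['color'][140:430,180:410]
im=np.hstack([cv2.resize(s['color'][220:330,245:395],None,fx=4,fy=4,interpolation=2),cv2.resize(s['color'][340:450,180:225],None,fx=4,fy=4,interpolation=2)])
cv2.imwrite('pics/crop.png',im[:,:,::-1])
```

```text
seat tri [0.5004 0.1218 0.0152] stop tri [0.4165 0.1192 0.0153]
pillar tri [0.5122 0.2341 0.0154]
seat [0.5043 0.1168 0.0237] [0.4883 0.1264 0.0237]
stop [0.4147 0.1078 0.0237] [0.4145 0.1253 0.0237]
vrest [0.4948 0.1159 0.0047] [0.5108 0.1178 0.0047]
scene (304.31280517578125, 260.1761474609375) 48.832237243652344 9.123917579650879 [array([0.5944, 0.235 , 0.0167]), array([0.4406, 0.2306, 0.0167])] 0.15380616832874144
side (321.0, 244.0) 12.0 70.0 [array([0.5829, 0.2319, 0.0167]), array([0.4425, 0.2292, 0.0167])] 0.14042465848321486
side (201.6741943359375, 383.92138671875) 11.597945213317871 60.13501739501953 [array([ 0.3347, -0.0478,  0.0167]), array([ 0.3322, -0.1518,  0.0167])] 0.1040382997662439
```

View pics/crop.png

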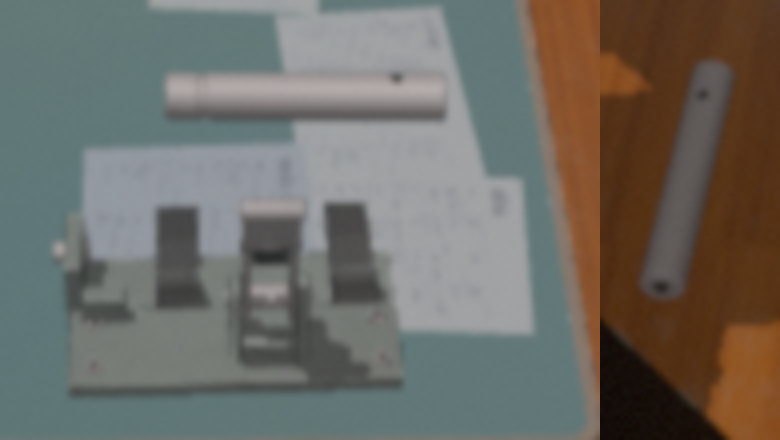

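Two candidates in the side picture: the bar on the mat at (321,243), with its groove near −x and about 140 mm long, and the bar on the desk at (201,384), about 104 mm long. The mat bar is the larger and lies on the +y side of the Vs, so it is the one. The crop confirms it. Next, a view from above.

```bash
cat >> h.py <<'E'
from scipy.spatial.transform import Rotation as Ro
def Rt(yaw,tilt=0): # tool down, tool y axis at world angle yaw
    y=np.array([np.cos(yaw),np.sin(yaw),0]); z=np.array([0,0,-1.]); return np.c_[np.cross(y,z),y,z]
def row(p,R,o=None):
    o=o or env.observe(); A=np.array(o['tool_rot'])
    print(np.round(Ro.from_matrix(A.T@R).as_rotvec(degrees=True),2),np.round(A.T@(np.array(p)-o['position'])*100,2), 'cm; t',o['time_s'])
E
python3 - <<'E'
from h import *
row((.49,.17,.36),Rt(0.05))
E
```

```text
[  0.     0.   -75.34] [ 51.85 -56.46 -12.87] cm; t 1.4
```

Call:
move_arm(plan=[[0, 0, -8, 3, -3, -5, 1], [0, 0, -16, 7, -7, -9, 1], [0, 0, -24, 10, -11, -12.9, 1], [0, 0, -32, 14, -15, -12.9, 1], [0, 0, -40, 17, -19, -12.9, 1]])

```text
time_s: 1.9
position: [0.2533, -0.3342, 0.3547]
tool_rot: [[0.533, 0.846, 0.001], [0.846, -0.533, -0.003], [-0.002, 0.002, -1.0]]
ft_force: [1.4, -1.1, 0.1]
grip_width: 0.0852
gripper_force: 0.0
```

Run:
```python
from h import *
row((.49,.17,.36),Rt(0.05)); print(env.observe()['position'])
```

```text
[  0.1    0.13 -35.06] [55.28 -6.83 -0.63] cm; t 1.9
[ 0.25327558 -0.33416191  0.35473595]
```

Call:
move_arm(plan=[[0, 0, -8, 5, -1, 0, 1], [0, 0, -16, 10, -2, 0, 1], [0, 0, -24, 15, -3, 0, 1], [0, 0, -32, 20, -4, 0, 1], [0, 0, -35, 25, -5, 0, 1]])

```text
time_s: 2.4
position: [0.3431, -0.1003, 0.3536]
tool_rot: [[-0.048, 0.999, 0.001], [0.999, 0.048, -0.001], [-0.001, 0.001, -1.0]]
ft_force: [1.5, -0.6, -0.1]
grip_width: 0.0855
gripper_force: 0.0
```

Run:
```python
from h import *
row((.49,.17,.36),Rt(0.05)); print(env.observe()['position'])
```

```text
[ 0.05  0.03 -0.11] [26.29 15.97 -0.65] cm; t 2.4
[ 0.34314111 -0.10030344  0.35355735]
```

Call:
move_arm(plan=[[0, 0, 0, 4, 2.5, 0, 1], [0, 0, 0, 8.5, 5, 0, 1], [0, 0, 0, 13, 7.5, 0, 1], [0, 0, 0, 17, 10, 0, 1], [0, 0, 0, 21, 12.5, 0, 1]])

```text
time_s: 2.9
position: [0.4592, 0.1154, 0.3534]
tool_rot: [[-0.045, 0.999, 0.001], [0.999, 0.045, -0.0], [-0.0, 0.001, -1.0]]
ft_force: [0.8, -1.0, 1.3]
grip_width: 0.0855
gripper_force: 0.0
```

Call:
move_arm(plan=[[0, 0, 0, 4, 2.5, 0, 1], [0, 0, 0, 4.5, 3.2, -0.6, 1], [0, 0, 0, 4.5, 3.2, -0.6, 1], [0, 0, 0, 4.5, 3.2, -0.6, 1]])

```text
time_s: 3.3
position: [0.4884, 0.159, 0.3592]
tool_rot: [[-0.044, 0.999, -0.0], [0.999, 0.044, -0.0], [-0.0, -0.0, -1.0]]
ft_force: [0.2, -0.2, 0.0]
grip_width: 0.085
gripper_force: 0.0
```

```bash
cat > m.py <<'E'
from h import *
np.set_printoptions(precision=4,suppress=True)
def bar(p,z=.0167):
  for r in env.outline_of('pillar',p):
    m=r['mask'].astype(np.uint8); q=cv2.minAreaRect(cv2.findNonZero(m)); b=cv2.boxPoints(q)
    e=sorted([(np.linalg.norm(b[i]-b[(i+1)%4]),(b[i]+b[(i+1)%4])/2) for i in range(4)],key=lambda t:t[0])[:2]
    P=sorted([onz(p,k[1],z) for k in e],key=lambda v:v[0]); d=P[1]-P[0]
    print('bar',round(r['conf'],2),P,'mid',(P[0]+P[1])/2,'len',np.linalg.norm(d),'yaw',np.arctan2(d[1],d[0]))
E
python3 - <<'E'
from m import *
p=env.get_image('wrist'); save(p,'w1.png'); o=env.observe(); print(o['position'],-np.array(p['R']).T@p['t'],p['fov_y'])
for t,z in [('pillar',.0167),('v_rest',.0047),('ramp_foot',.0047),('v_seat',.0237),('stop_face',.0237),('pivot_line',.0407),('tab_face',.1067)]:
    print(t,[(np.round(r['pixel'],1).tolist(),round(r['conf'],2),onz(p,r['pixel'],z)) for r in env.tip_of(t,p)][:2])
bar(p)
E
```

```text
[0.4883 0.1587 0.3593] [0.4851 0.243  0.501 ] 67.18384715218977
pillar [([350.0, 122.1], 0.96, array([0.5108, 0.234 , 0.0167])), ([225.5, 332.7], 0.62, array([ 0.3369, -0.0867,  0.0167]))]
v_rest [([334.7, 210.8], 0.6, array([0.4973, 0.1133, 0.0047]))]
ramp_foot []
v_seat [([335.2, 210.9], 0.69, array([0.4975, 0.1181, 0.0237]))]
stop_face [([271.1, 210.0], 0.78, array([0.4103, 0.1154, 0.0237]))]
pivot_line [([334.4, 247.7], 0.79, array([0.4986, 0.071 , 0.0407]))]
tab_face [([333.2, 291.7], 0.8, array([0.498 , 0.0386, 0.1067]))]
bar 0.67 [array([0.4414, 0.2337, 0.0167]), array([0.5837, 0.2345, 0.0167])] mid [0.5126 0.2341 0.0167] len 0.14227763883422107 yaw 0.005836347627756256
bar 0.62 [array([ 0.3374, -0.0361,  0.0167]), array([ 0.3391, -0.1371,  0.0167])] mid [ 0.3383 -0.0866  0.0167] len 0.10103695277854192 yaw -1.5542587235606788
```

View pics/w1.png

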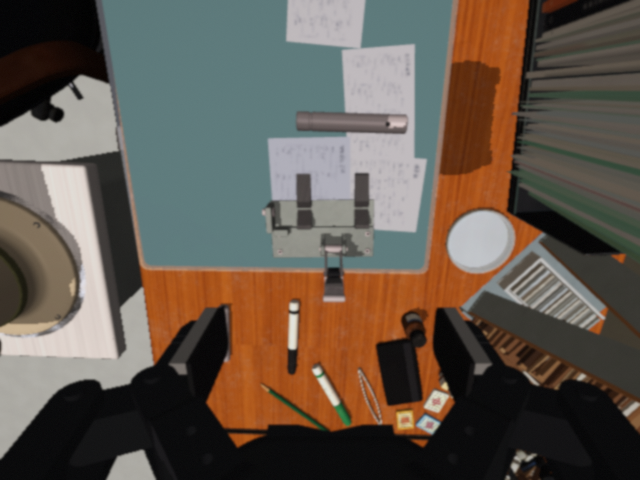

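The wrist view shows the large bar at (350,122), the cheeks at columns 304 and 362, the stop at (267,212) and the arm leaning back to (334,290). I'll enlarge it to get the fixture yaw.

Run:
```python
import cv2
im=cv2.imread('pics/w1.png')[165:265,255:385]; cv2.imwrite('pics/w1c.png',cv2.resize(im,None,fx=6,fy=6,interpolation=cv2.INTER_CUBIC))
```

```text
(no output)
```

View pics/w1c.png

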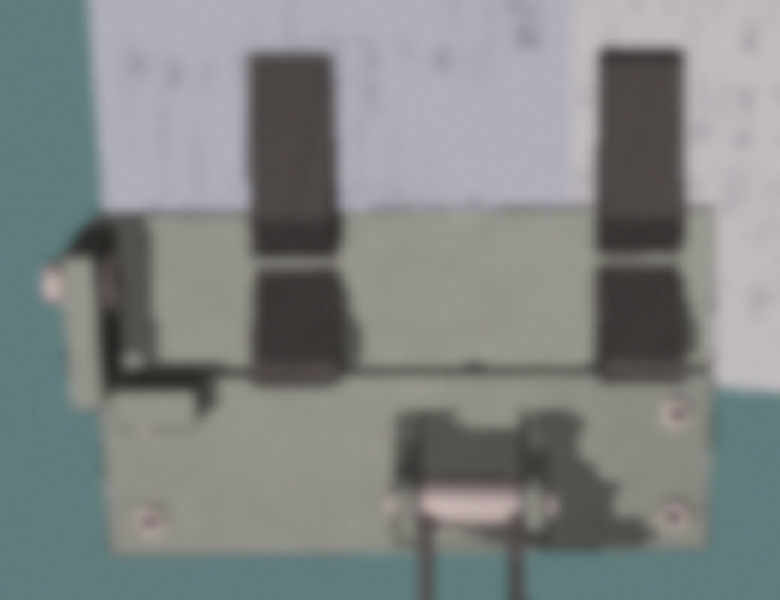

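Run:
```python
from m import *
p=env.get_image('wrist')
q=lambda u,v:(255+(u+.5)/6-.5,165+(v+.5)/6-.5)
L=onz(p,q(290,53),.0047);R=onz(p,q(641,49),.0047)
d=R-L;psi=np.arctan2(d[1],d[0]);print('cheekdist',np.hypot(*d[:2]),'yaw',psi)
B=onz(p,q(105,552),.0077)-onz(p,q(711,552),.0077);print('rear edge yaw',np.arctan2(-B[1],-B[0]))
F=onz(p,q(240,210),.0077)-onz(p,q(560,206),.0077);print('front edge yaw',np.arctan2(-F[1],-F[0]))
S=onz(p,q(215,372),.0077)-onz(p,q(705,371),.0077);print('mid line yaw',np.arctan2(-S[1],-S[0]))
def rot(a):return np.array([[np.cos(a),-np.sin(a)],[np.sin(a),np.cos(a)]])
m=(L+R)[:2]/2
for a in (.03,.045,psi):
  o=m-rot(a)@[-.005,.049];print(a,'origin',o,'stop',o+rot(a)@[-.085,0],'pivot',o+rot(a)@[-.005,-.048])
```

```text
cheekdist 0.08011458904232584 yaw 0.056149284989314645
rear edge yaw 0.04483746959153893
front edge yaw 0.057557423896232036
mid line yaw 0.04695554710907545
0.03 origin [0.498  0.1176] stop [0.413 0.115] pivot [0.4944 0.0695]
0.045 origin [0.4987 0.1177] stop [0.4138 0.1139] pivot [0.4959 0.0695]
0.056149284989314645 origin [0.4993 0.1178] stop [0.4144 0.113 ] pivot [0.497  0.0696]
```

```bash
cat >> h.py <<'E'
PSI=.05; O=np.array([.499,.1177,.0047])
c_,s_=np.cos(PSI),np.sin(PSI); RV=np.array([[c_,-s_,0],[s_,c_,0],[0,0,1]])
def W(x,y,z): return O+RV@(np.array([x,y,z])/1000)
def V(P): return RV.T@(np.array(P)-O)*1000
E
python3 - <<'E'
from h import *
print(W(18.6,152,300)); row(W(18.6,152,120),Rt(PSI)); row(W(18.6,152,15),Rt(PSI))
E
```

```text
[0.50997992 0.27043965 0.3047    ]
[ 0.    0.   -0.36] [11.02  2.62 23.46] cm; t 3.8
[ 0.    0.   -0.36] [11.02  2.62 33.96] cm; t 3.8
```

Call:
move_arm(plan=[[0, 0, -0.4, 4, 1, 2, 1], [0, 0, -0.4, 8, 2, 5, 1], [0, 0, -0.4, 11, 2.6, 9, 1], [0, 0, -0.4, 11, 2.6, 14, 1], [0, 0, -0.4, 11, 2.6, 19, 1]])

```text
time_s: 4.3
position: [0.5095, 0.2714, 0.1686]
tool_rot: [[-0.053, 0.999, 0.001], [0.999, 0.053, 0.0], [0.0, 0.001, -1.0]]
ft_force: [0.2, -0.3, -1.8]
grip_width: 0.0856
gripper_force: 0.0
```

Call:
move_arm(plan=[[0, 0, 0, 0, 0, 5, 1], [0, 0, 0, 0, 0, 9, 1], [0, 0, 0, 0, 0, 12.5, 1], [0, 0, 0, 0, 0, 14, 1], [0, 0, 0, 0, 0, 14, 1]])

```text
time_s: 4.8
position: [0.5087, 0.27, 0.0281]
tool_rot: [[-0.051, 0.999, -0.004], [0.999, 0.051, -0.001], [-0.001, -0.005, -1.0]]
ft_force: [0.3, -1.2, -0.4]
grip_width: 0.0857
gripper_force: 0.0
```

Run:
```python
from m import *
o=env.observe(); print(V(o['position']),o['ft_force']); row(W(18.6,152,8),Rt(PSI))
p=env.get_image('side'); 
for z in (.02,.03,.033): print(proj(p,o['position']*[1,1,0]+[0,0,z]))
cv2.imwrite('pics/s2.png',cv2.resize(p['color'][180:300,240:400],None,fx=5,fy=5,interpolation=2)[:,:,::-1])
```

```text
[ 17.3471 151.6519  23.43  ] [ 0.3173 -1.2296 -0.3934]
[-0.26  0.06  0.05] [0.04 0.13 1.54] cm; t 4.8
[319.1337 230.4806]
[319.1888 226.6534]
[319.2055 225.4965]
```

View pics/s2.png

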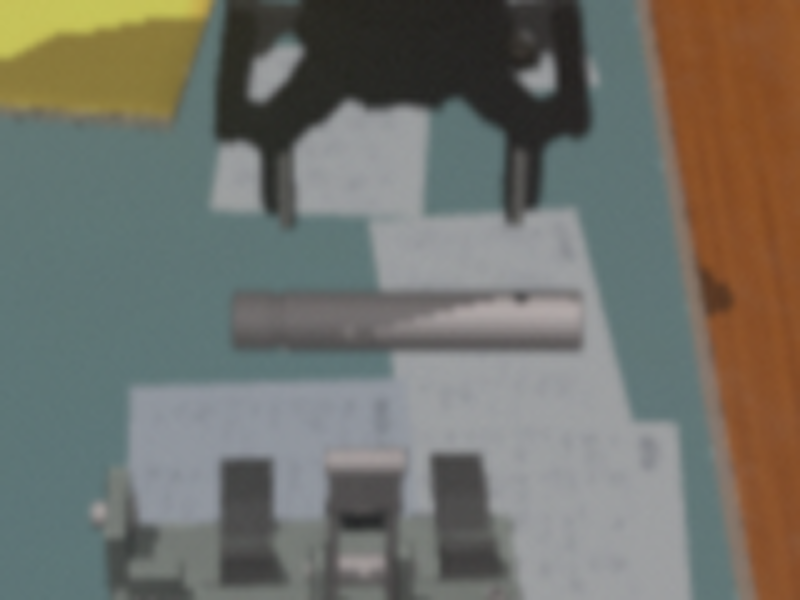

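Call:
move_arm(plan=[[0, 0, 0, 0, 0.1, 1.5, 1], [0, 0, 0, 0, 0.1, 2.4, 1], [0, 0, 0, 0, 0.1, 2.7, 1], [0, 0, 0, 0, 0.1, 2.9, 1], [0, 0, 0, 0, 0.1, 2.9, 1]])

```text
time_s: 5.35
position: [0.511, 0.2705, 0.0017]
tool_rot: [[-0.051, 0.999, 0.001], [0.999, 0.051, 0.0], [0.0, 0.001, -1.0]]
ft_force: [0.1, -0.1, -0.5]
grip_width: 0.0854
gripper_force: 0.0
```

Run:
```python
from m import *
o=env.observe(); print(V(o['position']),o['ft_force']); row(W(18.6,132,-6),Rt(PSI))
```

```text
[ 19.6503 152.0538  -2.9581] [ 0.105  -0.0794 -0.4822]
[ 0.04 -0.01  0.06] [-2.01 -0.11  0.3 ] cm; t 5.35
```

Call:
move_arm(plan=[[0, 0, 0, -0.4, 0, 0.15, 1], [0, 0, 0, -0.8, 0, 0.2, 1], [0, 0, 0, -1.2, 0, 0.2, 1], [0, 0, 0, -1.6, 0, 0.2, 1], [0, 0, 0, -2.0, 0, 0.2, 1]])

```text
time_s: 5.85
position: [0.5119, 0.2501, -0.0006]
tool_rot: [[-0.051, 0.999, 0.0], [0.999, 0.051, 0.0], [0.0, 0.0, -1.0]]
ft_force: [0.2, -0.3, -0.0]
grip_width: 0.0853
gripper_force: 0.1
```

Run:
```python
from m import *
o=env.observe(); print(V(o['position']),o['ft_force']); p=env.get_image('side')
bar(p); row(W(18.6,80,-6),Rt(PSI))
```

```text
[ 19.5419 131.6102  -5.273 ] [ 0.2256 -0.3142 -0.0265]
bar 0.75 [array([ 0.3322, -0.1521,  0.0167]), array([ 0.3354, -0.0498,  0.0167])] mid [ 0.3338 -0.101   0.0167] len 0.1023951048611651 yaw 1.5392982005730713
bar 0.61 [array([0.4428, 0.2246, 0.0167]), array([0.5827, 0.2272, 0.0167])] mid [0.5128 0.2259 0.0167] len 0.13993254159720198 yaw 0.018970542440774046
[-0.    0.01  0.02] [-5.14 -0.1   0.07] cm; t 5.95
```

Call:
move_arm(plan=[[0, 0, 0, -0.5, 0, 0.05, 1], [0, 0, 0, -1.0, 0, 0.05, 1], [0, 0, 0, -1.5, 0, 0.05, 1], [0, 0, 0, -2.0, 0, 0.05, 1], [0, 0, 0, -2.5, 0, 0.05, 1]])

```text
time_s: 6.45
position: [0.5132, 0.225, -0.0011]
tool_rot: [[-0.051, 0.999, 0.0], [0.999, 0.051, -0.0], [-0.0, 0.0, -1.0]]
ft_force: [0.0, 1.2, -0.5]
grip_width: 0.0854
gripper_force: 0.2
```

Call:
move_arm(plan=[[0, 0, 0, -0.5, 0, 0, 1], [0, 0, 0, -1.0, 0, 0, 1], [0, 0, 0, -1.5, 0, 0, 1], [0, 0, 0, -2.0, 0, 0, 1], [0, 0, 0, -2.5, 0, 0, 1]])

```text
time_s: 6.95
position: [0.5144, 0.2002, -0.0012]
tool_rot: [[-0.051, 0.999, -0.0], [0.999, 0.051, -0.0], [-0.0, -0.0, -1.0]]
ft_force: [-0.3, 0.6, 0.8]
grip_width: 0.0853
gripper_force: 0.2
```

Run:
```python
from m import *
o=env.observe(); print(V(o['position']),o['ft_force']); p=env.get_image('side')
bar(p); row(W(18.6,74,-6),Rt(PSI));row(W(18.6,40.6,6.5),Rt(PSI));row(W(18.6,29,8),Rt(PSI))
cv2.imwrite('pics/s3.png',cv2.resize(p['color'][180:300,240:400],None,fx=5,fy=5,interpolation=2)[:,:,::-1])
```

```text
[19.4997 81.5889 -5.8821] [-0.2834  0.6195  0.7804]
bar 0.94 [array([ 0.332 , -0.1517,  0.0167]), array([ 0.3357, -0.0485,  0.0167])] mid [ 0.3338 -0.1001  0.0167] len 0.10329173547356857 yaw 1.5343542235375074
bar 0.64 [array([0.4454, 0.1748, 0.0167]), array([0.5881, 0.1816, 0.0167])] mid [0.5168 0.1782 0.0167] len 0.1428938147974703 yaw 0.047554670750923435
[-0.01  0.01  0.02] [-0.73 -0.09  0.01] cm; t 7.05
[-0.01  0.01  0.02] [-4.07 -0.09 -1.24] cm; t 7.05
[-0.01  0.01  0.02] [-5.23 -0.09 -1.39] cm; t 7.05
```

View pics/s3.png

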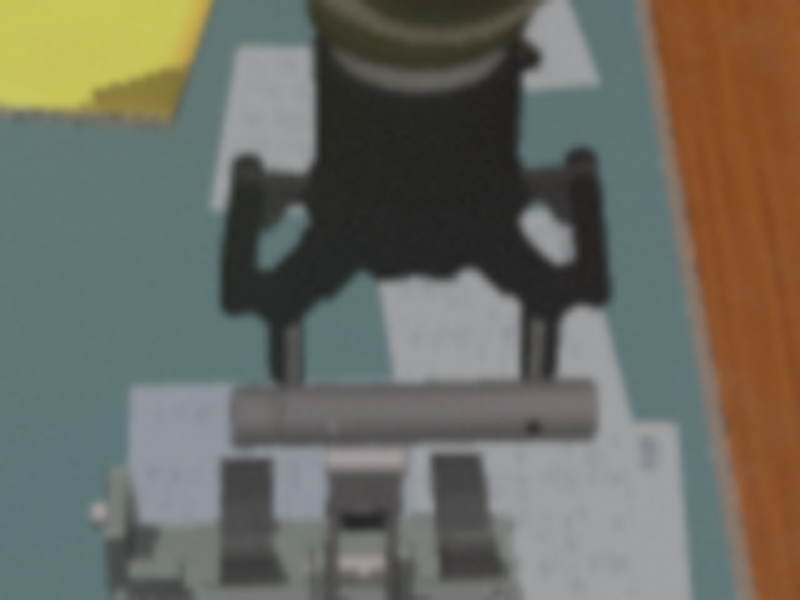

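Call:
move_arm(plan=[[0, 0, 0, -0.4, 0, 0, 1], [0, 0, 0, -0.8, 0, -0.05, 1], [0, 0, 0, -1.2, 0, -0.2, 1], [0, 0, 0, -1.6, 0, -0.34, 1], [0, 0, 0, -2.0, 0, -0.48, 1]])

```text
time_s: 7.55
position: [0.5157, 0.1814, 0.0042]
tool_rot: [[-0.051, 0.999, 0.001], [0.999, 0.051, 0.002], [0.002, 0.001, -1.0]]
ft_force: [-0.7, 7.6, 2.7]
grip_width: 0.0858
gripper_force: 3.7
```

Call:
move_arm(plan=[[0, 0, 0, -0.4, 0, -0.15, 1], [0, 0, 0, -0.8, 0, -0.3, 1], [0, 0, 0, -1.2, 0, -0.45, 1], [0, 0, 0, -1.6, 0, -0.6, 1], [0, 0, 0, -1.9, 0, -0.7, 1]])

```text
time_s: 8.05
position: [0.5167, 0.1624, 0.0113]
tool_rot: [[-0.051, 0.999, 0.001], [0.999, 0.051, 0.002], [0.002, 0.002, -1.0]]
ft_force: [-0.1, 8.2, 5.4]
grip_width: 0.0853
gripper_force: 4.0
```

Run:
```python
from m import *
o=env.observe(); print(V(o['position']),o['ft_force']); p=env.get_image('side')
bar(p,.0287); row(W(18.6,29,8),Rt(PSI))
```

```text
[19.9046 43.7272  6.6405] [-0.0774  8.2392  5.3631]
bar 0.85 [array([ 0.3346, -0.1591,  0.0287]), array([ 0.3377, -0.0589,  0.0287])] mid [ 0.3361 -0.109   0.0287] len 0.10022087996792774 yaw 1.5400472642979788
bar 0.8 [array([0.448 , 0.1351, 0.0287]), array([0.5872, 0.1421, 0.0287])] mid [0.5176 0.1386 0.0287] len 0.1394107600018545 yaw 0.04983064362243109
[ 0.09 -0.07  0.04] [-1.43 -0.14 -0.15] cm; t 8.15
```

Call:
move_arm(plan=[[0, 0, 0, -0.3, 0, -0.1, 1], [0, 0, 0, -0.6, 0, -0.2, 1], [0, 0, 0, -0.9, 0, -0.25, 1], [0, 0, 0, -1.15, 0, -0.25, 1], [0, 0, 0, -1.4, 0, -0.25, 1]])

```text
time_s: 8.65
position: [0.517, 0.1472, 0.013]
tool_rot: [[-0.051, 0.999, -0.0], [0.999, 0.051, -0.0], [-0.0, -0.0, -1.0]]
ft_force: [0.8, -0.6, -0.1]
grip_width: 0.0855
gripper_force: 0.0
```

Run:
```python
from m import *
o=env.observe(); print(V(o['position']),o['ft_force']); p=env.get_image('side')
bar(p,.0237)
cv2.imwrite('pics/s4.png',cv2.resize(p['color'][180:300,240:400],None,fx=5,fy=5,interpolation=2)[:,:,::-1])
```

```text
[19.4511 28.527   8.3129] [ 0.8327 -0.568  -0.1221]
bar 0.83 [array([0.4489, 0.1127, 0.0237]), array([0.5885, 0.1232, 0.0237])] mid [0.5187 0.1179 0.0237] len 0.13998574293565005 yaw 0.07474062144737806
bar 0.6 [array([ 0.3334, -0.1564,  0.0237]), array([ 0.3359, -0.054 ,  0.0237])] mid [ 0.3347 -0.1052  0.0237] len 0.10242981762132539 yaw 1.546653063306122
bar 0.42 [array([0.4038, 0.08  , 0.0237]), array([0.5549, 0.0896, 0.0237])] mid [0.4793 0.0848 0.0237] len 0.1514098753321545 yaw 0.06348215009131977
```

View pics/s4.png

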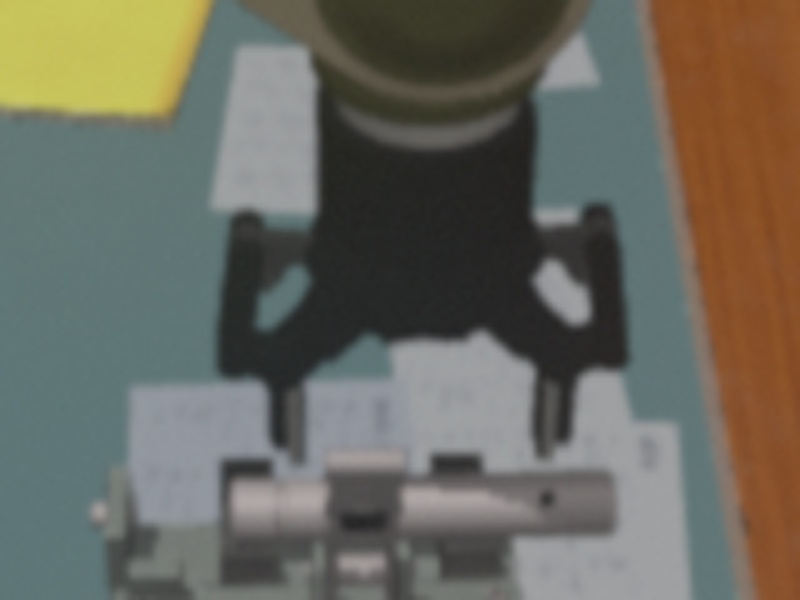

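Run:
```python
from m import *
row(W(19.5,60,20),Rt(PSI));row(W(125,0,80),Rt(PSI));row(W(125,0,12),Rt(PSI))
```

```text
[-0.02  0.01  0.02] [ 3.15 -0.   -1.17] cm; t 8.75
[-0.02  0.01  0.02] [-2.85 10.54 -7.17] cm; t 8.75
[-0.02  0.01  0.02] [-2.85 10.55 -0.37] cm; t 8.75
```

Call:
move_arm(plan=[[0, 0, 0, 1.5, 0, -0.2, 1], [0, 0, 0, 3, 0, -2, 1], [0, 0, 0, 3, 0, -5, 0], [0, 0, 0, 3, 2, -9, -1], [0, 0, 0, 2, 5, -9, -1]])

```text
time_s: 9.25
position: [0.5676, 0.1727, 0.1087]
tool_rot: [[-0.054, 0.999, 0.008], [0.999, 0.054, 0.001], [0.001, 0.008, -1.0]]
ft_force: [1.3, 0.1, -1.3]
grip_width: 0.0437
gripper_force: 0.0
```

Run:
```python
from m import *
print(V(env.observe()['position']));row(W(125,0,80),Rt(PSI));row(W(125,0,12),Rt(PSI))
```

```text
[ 71.2376  51.4588 104.0337]
[ 0.48 -0.04  0.21] [-5.17  5.34  2.44] cm; t 9.25
[ 0.48 -0.04  0.21] [-5.17  5.28  9.24] cm; t 9.25
```

Call:
move_arm(plan=[[0, 0, 0, -1.5, 2, 0, -1], [0, 0, 0, -3.5, 4, 0, -1], [0, 0, 0, -5, 5.3, 0.5, -1], [0, 0, 0, -5.1, 5.3, 3, -1], [0, 0, 0, -5.1, 5.3, 6, -1]])

```text
time_s: 9.75
position: [0.6221, 0.122, 0.0428]
tool_rot: [[-0.05, 0.999, 0.002], [0.999, 0.05, 0.0], [0.0, 0.002, -1.0]]
ft_force: [-0.5, -0.1, -0.2]
grip_width: 0.0
gripper_force: 0.0
```

Run:
```python
from m import *
o=env.observe();print(V(o['position']),o['grip_width'],o['ft_force']);row(W(125,0,12),Rt(PSI))
p=env.get_image('side'); bar(p,.0237)
```

```text
[123.2055  -1.8555  38.1407] 5.332546673904335e-06 [-0.4585 -0.0817 -0.1628]
[ 0.11 -0.    0.02] [0.19 0.17 2.61] cm; t 9.75
bar 0.93 [array([ 0.3338, -0.1561,  0.0237]), array([ 0.337 , -0.0543,  0.0237])] mid [ 0.3354 -0.1052  0.0237] len 0.10187363656689073 yaw 1.5394858570407555
bar 0.55 [array([0.4488, 0.1137, 0.0237]), array([0.5883, 0.1222, 0.0237])] mid [0.5186 0.118  0.0237] len 0.13978544837850956 yaw 0.06071581952394652
```

Call:
move_arm(plan=[[0, 0, 0, 0.1, 0, 1.5, -1], [0, 0, 0, 0.15, 0, 2.4, -1], [0, 0, 0, 0.15, -0.2, 2.6, -1], [0, 0, 0, 0.15, -0.7, 2.6, -1], [0, 0, 0, 0.15, -1.3, 2.6, -1]])

```text
time_s: 10.35
position: [0.6084, 0.1228, 0.0179]
tool_rot: [[-0.051, 0.999, 0.001], [0.999, 0.051, 0.0], [-0.0, 0.001, -1.0]]
ft_force: [-0.1, -0.2, -0.2]
grip_width: 0.0001
gripper_force: 0.0
```

Call:
move_arm(plan=[[0, 0, 0, 0, -0.4, 0, -1], [0, 0, 0, 0, -0.8, 0, -1], [0, 0, 0, 0, -1.2, 0, -1], [0, 0, 0, 0, -1.6, 0, -1], [0, 0, 0, 0, -2.0, 0, -1]])

```text
time_s: 10.85
position: [0.5888, 0.1217, 0.0176]
tool_rot: [[-0.051, 0.999, 0.002], [0.999, 0.051, 0.0], [-0.0, 0.002, -1.0]]
ft_force: [3.0, -0.2, 1.6]
grip_width: -0.0
gripper_force: 1.8
```

Run:
```python
from m import *
o=env.observe();print(V(o['position']),o['ft_force']);row(W(69.5,0,12),Rt(PSI))
p=env.get_image('side'); bar(p,.0237)
```

```text
[89.9302 -0.5316 12.8593] [ 3.0437 -0.2032  1.6072]
[0.1  0.   0.05] [ 0.06 -2.04  0.08] cm; t 10.85
bar 0.68 [array([0.4361, 0.1138, 0.0237]), array([0.5769, 0.121 , 0.0237])] mid [0.5065 0.1174 0.0237] len 0.14098777391484646 yaw 0.05113600104760039
bar 0.68 [array([ 0.3337, -0.155 ,  0.0237]), array([ 0.3375, -0.0549,  0.0237])] mid [ 0.3356 -0.1049  0.0237] len 0.10018580761670849 yaw 1.533245485405116
bar 0.2 [array([ 0.4408, -0.1777,  0.0237]), array([ 0.4433, -0.0436,  0.0237])] mid [ 0.4421 -0.1107  0.0237] len 0.13411827637770415 yaw 1.5521675608476788
```

Call:
move_arm(plan=[[0, 0, 0, 0, -0.4, 0, -1], [0, 0, 0, 0, -0.8, 0, -1], [0, 0, 0, 0, -1.2, 0, -1], [0, 0, 0, 0, -1.6, 0, -1], [0, 0, 0, 0, -1.8, 0, -1]])

```text
time_s: 11.45
position: [0.5701, 0.1208, 0.0172]
tool_rot: [[-0.051, 0.999, -0.0], [0.999, 0.051, -0.0], [-0.0, -0.0, -1.0]]
ft_force: [3.6, -0.0, 1.6]
grip_width: 0.0001
gripper_force: 1.7
```

Call:
move_arm(plan=[[0, 0, 0, 0, -0.1, 0, -1], [0, 0, 0, 0, -0.2, 0, -1], [0, 0, 0, 0, -0.3, 0, -1], [0, 0, 0, 0, -0.3, 0, -1]])

```text
time_s: 11.85
position: [0.5674, 0.1207, 0.0171]
tool_rot: [[-0.051, 0.999, -0.0], [0.999, 0.051, -0.0], [-0.0, -0.0, -1.0]]
ft_force: [2.9, -0.3, 0.9]
grip_width: -0.0001
gripper_force: 1.4
```

Run:
```python
from m import *
o=env.observe();print(V(o['position']),o['ft_force'])
p=env.get_image('side'); bar(p,.0237)
```

```text
[68.4648 -0.4583 12.3914] [ 2.8686 -0.321   0.8921]
bar 0.97 [array([0.4143, 0.1126, 0.0237]), array([0.5568, 0.1201, 0.0237])] mid [0.4856 0.1163 0.0237] len 0.1426836978256005 yaw 0.052691120119067306
bar 0.96 [array([ 0.3338, -0.1557,  0.0237]), array([ 0.3385, -0.0547,  0.0237])] mid [ 0.3362 -0.1052  0.0237] len 0.10107786665374882 yaw 1.5246332749795404
```

Call:
move_arm(plan=[[0, 0, 0, 0, -0.1, 0, -1], [0, 0, 0, 0, -0.15, 0, -1], [0, 0, 0, 0, -0.15, 0, -1]])

```text
time_s: 12.25
position: [0.5671, 0.1206, 0.0172]
tool_rot: [[-0.051, 0.999, 0.003], [0.999, 0.051, 0.0], [0.0, 0.003, -1.0]]
ft_force: [7.2, -0.3, -2.4]
grip_width: 0.0003
gripper_force: 3.7
```

Call:
move_arm(plan=[[0, 0, 0, 0, -0.05, 0, -1], [0, 0, 0, 0, -0.1, 0, -1], [0, 0, 0, 0, -0.1, 0, -1]])

```text
time_s: 12.55
position: [0.567, 0.1206, 0.0175]
tool_rot: [[-0.051, 0.999, 0.005], [0.999, 0.051, 0.0], [-0.0, 0.005, -1.0]]
ft_force: [9.8, 1.6, -2.4]
grip_width: 0.0001
gripper_force: 5.1
```

Call:
move_arm(plan=[[0, 0, 0, 0, 0.3, 0, -1], [0, 0, 0, 0, 1.5, 0, -1], [0, 0, 0, 0, 3.5, -2, -1], [0, 0, 0, 0, 3.5, -6, -1], [0, 0, 0, 0, 3.5, -11, -1]])

```text
time_s: 13.05
position: [0.5983, 0.1223, 0.126]
tool_rot: [[-0.051, 0.999, -0.007], [0.999, 0.051, -0.0], [0.0, -0.007, -1.0]]
ft_force: [0.2, 1.1, 0.7]
grip_width: 0.0
gripper_force: 0.0
```

Run:
```python
from m import *
o=env.observe();print(V(o['position']),o['ft_force'])
row(W(-5,-125,165),Rt(PSI));row(W(-5,-125,102),Rt(PSI))
p=env.get_image('side'); bar(p,.0237)
print([(r['pixel'],r['conf']) for r in env.tip_of('tab_face',p)])
```

```text
[ 99.3935  -0.3326 121.335 ] [0.2418 1.1474 0.6813]
[-0.42 -0.02  0.06] [-12.45 -10.48  -4.29] cm; t 13.05
[-0.42 -0.02  0.06] [-12.46 -10.44   2.01] cm; t 13.05
bar 0.74 [array([0.4143, 0.1129, 0.0237]), array([0.5551, 0.1199, 0.0237])] mid [0.4847 0.1164 0.0237] len 0.1409244766115885 yaw 0.049722944646731375
bar 0.7 [array([ 0.3334, -0.1571,  0.0237]), array([ 0.3367, -0.0519,  0.0237])] mid [ 0.3351 -0.1045  0.0237] len 0.1053122288662542 yaw 1.539859830517221
[([337.4, 187.2], 0.67), ([314.5, 276.4], 0.64)]
```

Call:
move_arm(plan=[[0, 0, 0, -4, 0, -3.5, -1], [0, 0, 0, -8, -1, -3.5, -1], [0, 0, 0, -12.4, -3, -3.5, -1], [0, 0, 0, -12.4, -7, -3.5, -1], [0, 0, 0, -12.4, -10.5, -3.5, -1]])

```text
time_s: 13.7
position: [0.4986, -0.0076, 0.1601]
tool_rot: [[-0.049, 0.999, -0.005], [0.999, 0.049, 0.001], [0.002, -0.005, -1.0]]
ft_force: [0.3, -0.3, 0.5]
grip_width: 0.0002
gripper_force: 0.0
```

Run:
```python
from m import *
o=env.observe();print(V(o['position']),o['ft_force'])
row(W(-5,-120,102),Rt(PSI))
```

```text
[  -6.6588 -125.1089  155.443 ] [ 0.2794 -0.3399  0.4767]
[-0.29 -0.09 -0.06] [0.5  0.19 5.34] cm; t 13.7
```

Call:
move_arm(plan=[[0, 0, 0, 0, 0.1, 3, -1], [0, 0, 0, 0, 0.1, 5.4, -1], [0, 0, 0, 0, 0.1, 5.4, -1]])

```text
time_s: 14.0
position: [0.4996, -0.0062, 0.1047]
tool_rot: [[-0.051, 0.999, -0.009], [0.999, 0.051, 0.002], [0.003, -0.009, -1.0]]
ft_force: [0.4, 0.6, -0.0]
grip_width: 0.0
gripper_force: 0.0
```

Run:
```python
from m import *
o=env.observe();print(V(o['position']),o['ft_force'])
row(W(-5,-95,102),Rt(PSI)); row(W(-5,-60,102),Rt(PSI)); row(W(-5,-30,102),Rt(PSI))
p=env.get_image('side'); cv2.imwrite('pics/s5.png',cv2.resize(p['color'][180:330,240:400],None,fx=4,fy=4,interpolation=2)[:,:,::-1])
```

```text
[  -5.5446 -123.8036   99.998 ] [ 0.4458  0.6123 -0.009 ]
[-0.51 -0.16  0.04] [ 2.88  0.05 -0.19] cm; t 14.0
[-0.51 -0.16  0.04] [ 6.38  0.06 -0.18] cm; t 14.0
[-0.51 -0.16  0.04] [ 9.38  0.06 -0.18] cm; t 14.0
```

View pics/s5.png

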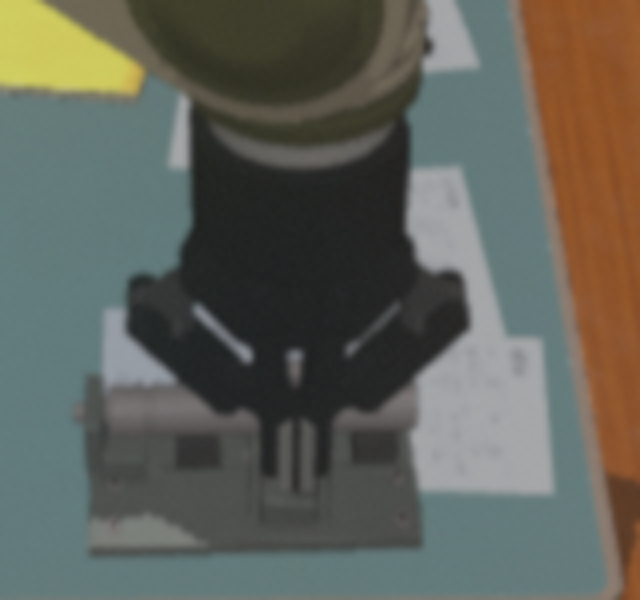

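The bar butts against the stop button at the left, and the closed fingers are in line behind the hold-down arm. Now I push the arm over.

Call:
move_arm(plan=[[0, 0, 0, 1, 0, 0, -1], [0, 0, 0, 2, 0, -0.1, -1], [0, 0, 0, 3, 0, -0.1, -1], [0, 0, 0, 3.7, 0, -0.1, -1], [0, 0, 0, 4.4, 0, -0.1, -1]])

```text
time_s: 14.55
position: [0.5002, 0.038, 0.1095]
tool_rot: [[-0.052, 0.999, 0.001], [0.999, 0.052, -0.0], [-0.0, 0.001, -1.0]]
ft_force: [0.6, -0.0, 0.1]
grip_width: -0.0
gripper_force: 0.3
```

Call:
move_arm(plan=[[0, 0, 0, 0.6, 0, 0, -1], [0, 0, 0, 1.2, 0, 0, -1], [0, 0, 0, 1.8, 0, 0, -1], [0, 0, 0, 2.4, 0, 0, -1], [0, 0, 0, 3, 0, 0, -1]])

```text
time_s: 15.05
position: [0.4986, 0.0675, 0.1091]
tool_rot: [[-0.051, 0.999, -0.0], [0.999, 0.051, 0.0], [0.0, -0.0, -1.0]]
ft_force: [-0.2, -0.6, -0.4]
grip_width: 0.0
gripper_force: 0.2
```

Run:
```python
from m import *
o=env.observe();print(V(o['position']),o['ft_force'])
p=env.get_image('wrist'); print([(r['pixel'],r['conf']) for r in env.tip_of('tab_face',p)]); save(p,'w6.png')
cv2.imwrite('pics/w6.png',p['color'][:,:,::-1])
```

```text
[ -2.8862 -50.078  104.3784] [-0.2424 -0.5991 -0.3637]
[([328.5, 290.6], 0.92)]
```

View pics/w6.png

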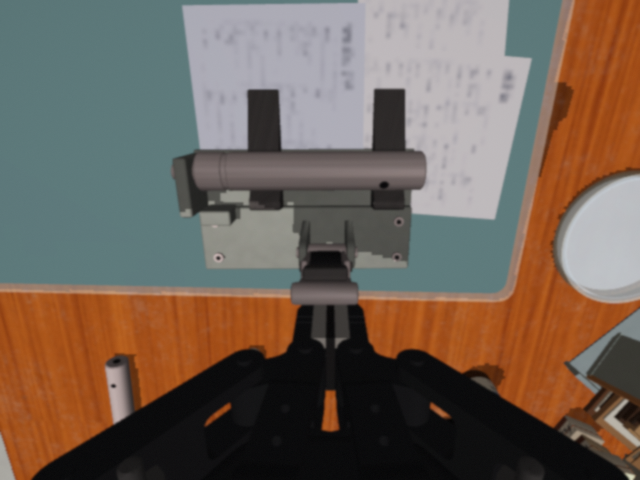

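Call:
move_arm(plan=[[0, 0, 0, 0.4, 0, 0, -1], [0, 0, 0, 0.8, 0, 0, -1], [0, 0, 0, 1.2, 0, 0, -1], [0, 0, 0, 1.6, 0, 0, -1], [0, 0, 0, 2, 0, 0, -1]])

```text
time_s: 15.65
position: [0.4976, 0.0874, 0.1091]
tool_rot: [[-0.051, 0.999, 0.0], [0.999, 0.051, 0.0], [0.0, 0.0, -1.0]]
ft_force: [-0.2, -0.3, -0.4]
grip_width: -0.0001
gripper_force: 0.0
```

Run:
```python
from m import *
o=env.observe();print(V(o['position']),o['ft_force'])
p=env.get_image('wrist')
r=env.tip_of('tab_face',p); print([(x['pixel'],x['conf']) for x in r])
for th in (0,.2,.5,.8,.9,1.0,1.1,1.2,1.3):
  y=-48+72*np.cos(th)-10.5*np.sin(th); z=36+72*np.sin(th)+10.5*np.cos(th); print(th,proj(p,W(-5,y,z)))
```

```text
[ -2.8784 -30.1662 104.447 ] [-0.2326 -0.33   -0.376 ]
[([322.8, 289.4], 0.56)]
0 [325.7478 171.0791]
0.2 [325.446  182.0323]
0.5 [324.9933 210.8593]
0.8 [324.6157 252.9917]
0.9 [324.5227 269.0438]
1.0 [324.451  285.5637]
1.1 [324.403  302.1713]
1.2 [324.3797 318.4747]
1.3 [324.3817 334.0936]
```

Call:
move_arm(plan=[[0, 0, 0, 0.4, 0, 0.1, -1], [0, 0, 0, 0.8, 0, 0.3, -1], [0, 0, 0, 1.2, 0, 0.6, -1], [0, 0, 0, 1.6, 0, 0.9, -1], [0, 0, 0, 2, 0, 1.2, -1]])

```text
time_s: 16.25
position: [0.4966, 0.1074, 0.0968]
tool_rot: [[-0.051, 0.999, -0.0], [0.999, 0.051, 0.0], [0.0, -0.0, -1.0]]
ft_force: [-0.2, -0.4, 0.3]
grip_width: -0.0002
gripper_force: 0.0
```

Run:
```python
from m import *
o=env.observe();print(V(o['position']),o['ft_force'])
p=env.get_image('wrist')
r=env.tip_of('tab_face',p); print([(x['pixel'],x['conf']) for x in r])
for th in (0,.2,.4,.5,.6,.8,.9,1.0):
  y=-48+72*np.cos(th)-10.5*np.sin(th); z=36+72*np.sin(th)+10.5*np.cos(th); print(th,proj(p,W(-5,y,z)))
```

```text
[ -2.9587 -10.1684  92.0627] [-0.2049 -0.4339  0.2678]
[([325.0, 265.5], 0.83)]
0 [325.7278 212.1421]
0.2 [325.4083 226.1797]
0.4 [325.0831 246.9851]
0.5 [324.9259 259.8417]
0.6 [324.7771 274.1688]
0.8 [324.5204 306.3252]
0.9 [324.4198 323.5351]
1.0 [324.3421 340.9983]
```

Call:
move_arm(plan=[[0, 0, 0, 0, 0, -1, -1], [0, 0, 0, -1, 0, -3, -1], [0, 0, 0, -3, 0, -6, -1], [0, 0, 0, -5, 0, -9, -1], [0, 0, 0, -5, 0, -9, -1]])

```text
time_s: 16.85
position: [0.5011, 0.0551, 0.1916]
tool_rot: [[-0.049, 0.999, 0.008], [0.999, 0.049, -0.002], [-0.002, 0.008, -1.0]]
ft_force: [0.4, 0.4, -0.4]
grip_width: -0.0001
gripper_force: 0.0
```

Run:
```python
from m import *
o=env.observe();print(o['time_s'],V(o['position']),o['ft_force'])
p=env.get_image('wrist'); save(p,'w7.png')
r=env.tip_of('tab_face',p); print([(x['pixel'],x['conf']) for x in r])
for th in (-.2,-.1,0,.1,.2,.4,.6):
  y=-48+72*np.cos(th)-10.5*np.sin(th); z=36+72*np.sin(th)+10.5*np.cos(th); print(th,proj(p,W(-5,y,z)))
s=env.get_image('side'); bar(s,.0237)
cv2.imwrite('pics/fin.png',np.vstack([cv2.resize(s['color'][220:320,240:400],(480,300),interpolation=2),p['color'][80:380,80:560]])[:,:,::-1])
```

```text
16.85 [ -1.04   -62.5885 186.8582] [ 0.4098  0.3553 -0.3825]
[([320.8, 108.2], 0.89)]
-0.2 [322.8447 108.9885]
-0.1 [322.7406 108.8335]
0 [322.638  109.7174]
0.1 [322.5385 111.7071]
0.2 [322.4438 114.8556]
0.4 [322.2757 124.7388]
0.6 [322.1488 139.3159]
bar 0.71 [array([ 0.334 , -0.1569,  0.0237]), array([ 0.3372, -0.0534,  0.0237])] mid [ 0.3356 -0.1052  0.0237] len 0.10352924085023915 yaw 1.5392986112288207
bar 0.67 [array([0.4143, 0.1127, 0.0237]), array([0.5533, 0.1196, 0.0237])] mid [0.4838 0.1162 0.0237] len 0.1391472872035228 yaw 0.049717489450914275
```

View pics/fin.png

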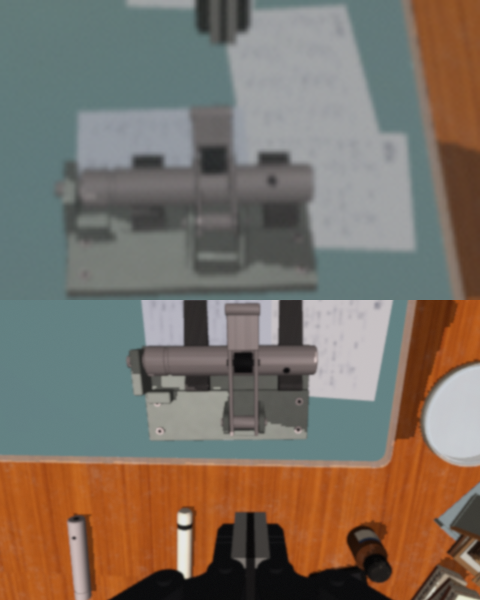

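The arm is down with its roller on the pillar. The pillar sits in both Vs against the stop, and nothing else has moved.

```bash
python3 -c "
from rig import env
print(env.close_job())"
```

```text
the job is handed in; nothing more can be done
None
```

The 140 mm pillar is in both Vs and against the end stop, the hold-down roller rests on it, the bottle, loupe and marker were not touched, and the job was handed in at about 17 s; no verdict came back.

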